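# Upend the last empty tub on the revolving stand

### The arm

A 6-joint arm with a two-finger parallel gripper is mounted at the origin on the work surface. World frame = base frame: x ahead of the robot, y to its left, z up, the work surface at z = 0. Lengths are in m, angles in rad, forces in N, time in s.
With the tool pointing down it reaches from about 0.35 to 0.775 m from the base axis. Payload 5.5 kg.
Tool frame: the origin (TCP) lies midway between the tips of the shut fingers; the grasp point (between the pads) lies 19 mm behind it; z points along the fingers, y is the line along which they close (so a half turn about z gives the same grasp; the last joint's range is limited). The gripper opens to 85 mm and grips with 20 to 120 N. Pads are 22 mm wide; open, the fingers measure 114 mm over their backs; the gripper's body (76 mm by 85 mm) begins 54 mm behind the grasp point. The pads swing forward as they close: fully open they stand 13 mm farther back than shut.
Start: joints at [-1.341, 0.313, 0.046, 1.304, 0, 1.431], TCP at [0.208, -0.536, 0.231] pointing down, gripper open.
Joint ranges: [-2.76, 2.76], [-0.86, 1.69], [-1.03, 1.26], [-2.2, 2.34], [-1.47, 1.5], [-3.14, 3.14]. Speed limits (rad/s): [2.57, 2.57, 3.14, 3.14, 3.14, 3.14].

### API

Orientations are given as a unit quaternion [w, x, y, z].
In Python, from workcell import telemetry, imaging, env gives the robot as it stands. The module is installed in compiled form; this text tells all that it offers.
- The arm moves only by the tool step_arm, never from a script. Its argument "moves" is a list of rows, each a list of 3 entries, a list of its own where there are three numbers: the shift along the tool's x, y, z in mm, then the turn, a rotation vector about the tool's x, y, z in rad, then the finger opening in mm, from 0 to 85.4. A call has 1 to 8 rows; each row is the pose to reach, as a shift and turn from the pose commanded when the call began, along the tool's axes at that moment; what a row does not reach only later rows make up. A row lasts 1/12 s, in which the tool goes at most 41.7 mm and 7.16 degrees, less where a joint would pass 70% of its speed; a pose out of reach is approached as far as the arm can. A call with a gripper value outside its range is refused whole. The fingers move at their own pace and stop on an object; "grip_force" is the grip in N (left out, the last holds). Time passes only in rows, so rows that repeat a pose let the fingers close. It gives the time, the measured TCP pose, the force, the opening and the grip force at its end, in the units of the state.
- telemetry.get_state(): the state, without advancing time (a new reading comes with each control period).
- imaging.read_camera(name): name is "scene" or "side" or "wrist"; returns the picture (384x512x3 uint8, red, green, blue); there is no depth.
- imaging.camera_params(name): a dict with "camera_matrix" (3x3 intrinsics, pixels), "pose" (4x4, takes a point from camera to world coordinates). Camera axes: x right, y up, looking along -z (the intrinsics and any distortion apply to the point x, -y, -z); pixel columns grow to the right and rows downward; lengths in m; the calibration is good to about 2 mm. A picture is of the moment at which its call begins: read the wrist's pose just before it. camera_params takes no time and is no camera call; for the wrist camera it gives the pose at the moment of the call.
- env.hand_in(): hands the job in; it is judged then, once.
The state is a dict: "clock": time; "joint_pos": joint angles; "qvel": joint speeds; "tau": joint torques, N m; "tcp_pos": TCP position; "orientation": TCP orientation; "wrist_force": force on the tool from outside, world axes, zero at the start; "ft_torque": the same for the moment, N m; "finger_gap": finger opening in m; "grip_force": force on a finger pad.
Only numpy, scipy, OpenCV 4.12 (cv2) and the standard library are available. Lean on these libraries where they do the work, as an engineer would, in place of code of your own. Each camera call takes 0.05 s, during which the arm holds its last target. There are 200 camera calls.

### The job

Finish the set on the revolving stand: turn the empty blue-banded tub that stands mouth up on the table upside down and set it gently, mouth flat on the stand, in the free green square and square with it. The black mat is free for laying it on its side to take a new hold. The stand turns freely: do not let it turn, and leave everything else where it is.

Things in the scene. Friction and masses are not known exactly. Their poses are not given: they have to be found in the camera images.
- tub: The tub to turn over: empty white plastic tub, square, 56 x 56 mm outside and 80 mm tall, walls and bottom 4 mm, straight sides, open at one end, with a blue band round it just below the mouth; 0.1 to 0.2 kg. Starts mouth up on the table, in one of two places (the red-banded full tub is in the other). Origin: centre of the closed bottom's outer face; z runs from the bottom to the mouth, x and y are square to the side faces.
- tub_mouth (a point): Centre of the tub's open mouth, 80 mm along z from its origin; axes as the tub's.
- mark (a point): Centre of the free green square outline (72 mm outside, 62 mm inside) painted on the top of the revolving stand, 105 mm from the stand's axis; it lies on the stand's top surface, 60 mm above the table. Axes x and y run along the square's sides, z up. The stand's axis is 105 mm from it along +x. The square is on the robot's side of the stand.
- stand: Revolving stand: steel disc 310 mm across and 12 mm thick on a foot, top 60 mm above the table. Origin on its axis at table height, z up. Besides the free green square it has two grey squares, each with an upturned tub. It may start at any of various positions and yaws.
- stand_turn (a joint): Turn of the stand about its vertical axis, rad, 0 at the start, positive counterclockwise from above. It turns almost freely (friction about 0.01 N m) and has no stop.
- mat: Thin black rubber mat, 160 mm (x) by 150 mm (y), 3 mm thick, fixed to the table: free space to lay the tub down. Origin at the centre of its underside.
- full_tub: Bystander: a tub of the same size with a red band, full of hard red and orange sugar nuggets, mouth up. Origin at the centre of its bottom, z up.
- done_tub0: Bystander: blue-banded tub of the same size, already upside down on the stand, 182 mm from the green square. Origin at the centre of its closed bottom, now on top (140 mm above the table), z pointing down.
- done_tub1: Bystander: as done_tub0, on the other grey square.
- bottle: Bystander: yellow sauce bottle with red cap, 54 mm across, 160 mm tall. Origin at the centre of its underside, z up.
- jar: Bystander: amber glass jar with steel lid, 68 mm across, 85 mm tall. Origin at the centre of its underside, z up.
- spatula: Bystander: spatula 240 mm long, lying flat near the robot, length along its x.

How it is judged:
By the outcome, as a careful person would: the job done as asked, in the order asked, and still so for the second after the job is handed in, with the robot touching nothing.
It also fails if it takes over 50 s, if anything falls off the work surface, if the arm or the gripper's body presses on something with over 40 N, if the wrist force passes 120 N, or if a joint passes its speed limit or range.

## Working session

There is one attempt and no reset: what is moved stays moved. The work goes in short steps, Python scripts to look and compute and a tool call to move; the robot and the scene stay as the last step left them, time stands still between calls to the robot, and variables do not carry over. Pictures are saved under pics/ and viewed, at most 10 in all, crops included, and the job is handed in when it is done.

Besides the shell and the picture viewer there is one more tool, called as name([rows], argument=value, ...), one row to a line, values as JSON. step_arm: Moves the arm, as the interface text tells. Its arguments: {"type":"object","properties":{"moves":{"type":"array"},"grip_force":{"type":"number"}},"required":["moves"]}

```bash
mkdir -p pics; python3 - <<'E'
from workcell import telemetry, imaging, env
import cv2,numpy as np
np.set_printoptions(precision=4,suppress=True)
print(telemetry.get_state())
for n in ["scene","side"]:
    im=imaging.read_camera(n); cv2.imwrite(f"pics/{n}0.png",cv2.resize(im[:,:,::-1],(800,600),interpolation=cv2.INTER_CUBIC)); cv2.imwrite(f"raw_{n}0.png",im[:,:,::-1])
    print(n,imaging.camera_params(n))
print(imaging.camera_params("wrist"))
E
```

```text
{'clock': 0.0, 'joint_pos': array([-1.3406,  0.314 ,  0.045 ,  1.3036, -0.    ,  1.4312]), 'qvel': array([ 0.0019,  0.0013, -0.0007,  0.0002,  0.0001,  0.    ]), 'tau': array([  0.0003, -48.0626,  29.8532,   0.0194,   0.0001,  -0.    ]), 'tcp_pos': array([ 0.2077, -0.5356,  0.2304]), 'orientation': array([-0.0009,  0.983 ,  0.1839, -0.    ]), 'wrist_force': array([-0.0507,  0.065 ,  0.5992]), 'ft_torque': array([-0.0633, -0.0043, -0.0425]), 'grip_force': 0.0, 'finger_gap': 0.08539575199748105}
scene {'camera_matrix': array([[434.3266,   0.    , 260.1838],
       [  0.    , 434.3266, 195.7248],
       [  0.    ,   0.    ,   1.    ]]), 'pose': array([[-0.7379, -0.5039,  0.449 ,  1.137 ],
       [ 0.6749, -0.5551,  0.4862,  0.6225],
       [ 0.0042,  0.6618,  0.7497,  1.0591],
       [ 0.    ,  0.    ,  0.    ,  1.    ]])}
side {'camera_matrix': array([[368.0159,   0.    , 257.5772],
       [  0.    , 368.0159, 191.8599],
       [  0.    ,   0.    ,   1.    ]]), 'pose': array([[-0.8512,  0.2901, -0.4374,  0.1316],
       [-0.5245, -0.4965,  0.6917,  0.6617],
       [-0.0165,  0.8182,  0.5747,  0.661 ],
       [ 0.    ,  0.    ,  0.    ,  1.    ]])}
{'camera_matrix': array([[336.2817,   0.    , 249.9873],
       [  0.    , 336.2817, 188.0897],
       [  0.    ,   0.    ,   1.    ]]), 'pose': array([[ 0.3608,  0.8859,  0.2916,  0.2826],
       [-0.9326,  0.3431,  0.1116, -0.5062],
       [-0.0012, -0.3122,  0.95  ,  0.3731],
       [ 0.    ,  0.    ,  0.    ,  1.    ]])}
```

View pics/scene0.png

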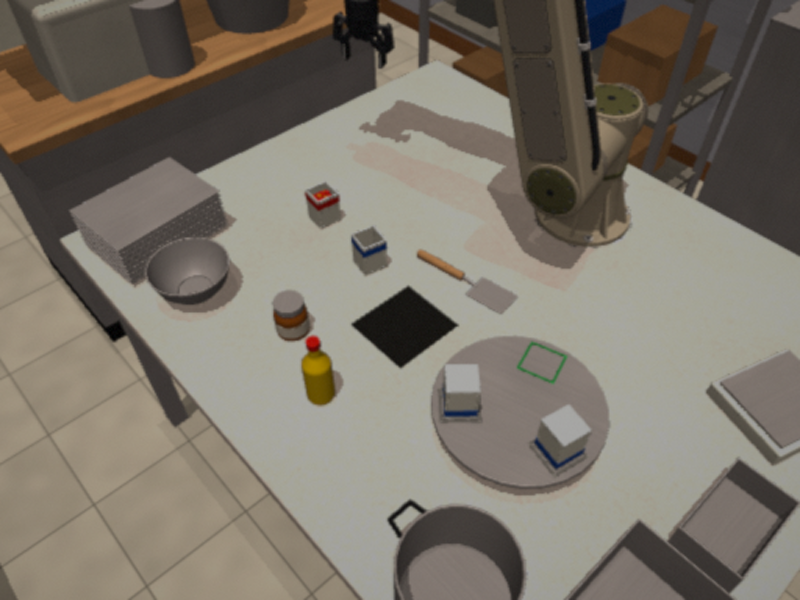

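View pics/side0.png

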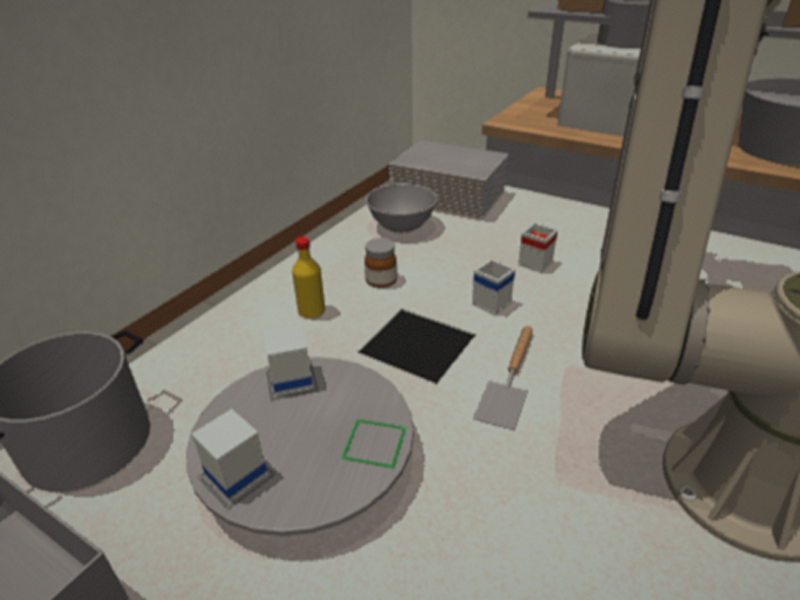

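The scene view shows the blue-banded tub at about (370,250), the red full tub at (323,204), the mat at (405,326) and the green square at (542,362). The side view shows the same layout: tub (493,288), green square (376,443). I'll enlarge the tub and the square in both.

```bash
cat > h.py <<'E'
from workcell import telemetry, imaging, env
import cv2,numpy as np
np.set_printoptions(precision=4,suppress=True)
def back(P,uv,z):
    "pixel -> world on plane z"
    K=P["camera_matrix"];T=P["pose"]
    d=np.linalg.inv(K)@[uv[0],uv[1],1]; d=T[:3,:3]@(d*[1,-1,-1]); o=T[:3,3]
    return o+d*(z-o[2])/d[2]
def proj(P,X):
    T=P["pose"];c=(np.atleast_2d(X)-T[:3,3])@T[:3,:3]*[1,-1,-1]; q=c@P["camera_matrix"].T
    return q[:,:2]/q[:,2:]
E
python3 - <<'E'
import cv2,numpy as np
def t(n,x,y): # crop 50x37.5 -> x8
    im=cv2.imread(f"raw_{n}0.png"); return cv2.resize(im[y:y+37,x:x+50],(400,296),interpolation=cv2.INTER_CUBIC)
cv2.imwrite("pics/c1.png",np.vstack([np.hstack([t("scene",212,141),t("scene",322,213)]),np.hstack([t("side",291,165),t("side",215,265)])]))
E
```

```text
(no output)
```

View pics/c1.png

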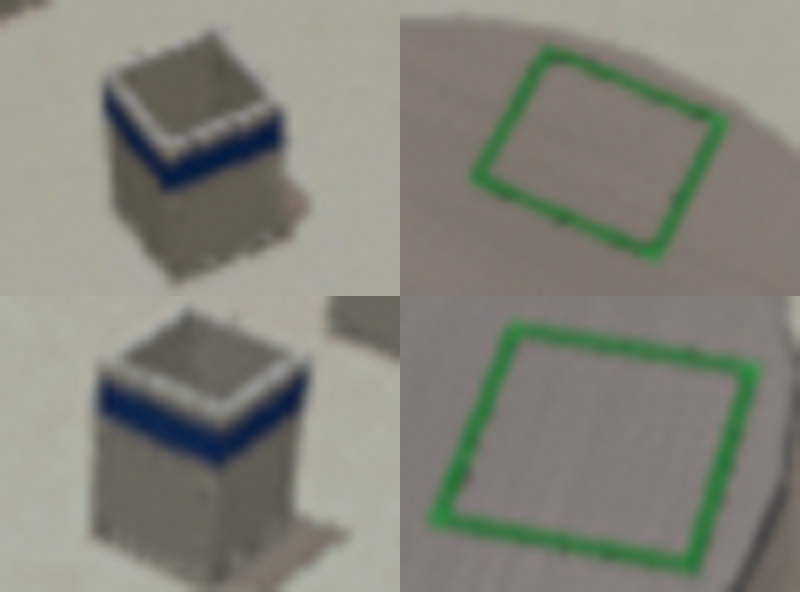

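```bash
cat > m.py <<'E'
from h import *
P={n:imaging.camera_params(n) for n in("scene","side")}
def c(n,o,pts,z,s=8):
    w=np.array([back(P[n],np.array(o)+(np.array(p)+.5)/s-.5,z) for p in pts])[:,:2]
    e=np.roll(w,-1,0)-w
    print(n,w.mean(0),"sides",np.linalg.norm(e,axis=1),"ang",np.degrees(np.arctan2(e[:,1],e[:,0]))%90)
print("tub");c("scene",(212,141),[(105,78),(212,32),(284,108),(168,160)],.08)
c("side",(291,165),[(98,72),(187,14),(311,70),(220,130)],.08)
print("mark");c("scene",(322,213),[(148,46),(328,120),(258,260),(72,180)],.06)
c("side",(215,265),[(112,26),(362,70),(297,280),(30,228)],.06)
print("mat");c("scene",(0,0),[(353,325),(408,287),(458,324),(401,366)],.003,1.5625)
c("side",(0,0),[(403,310),(475,341),(437,380),(360,348)],.003,1.5625)
print("done0,1");c("scene",(0,0),[(446,365),(480,365),(480,388),(445,391)],.14,1.5625)
c("scene",(0,0),[(538,422),(570,407),(590,430),(555,448)],.14,1.5625)
for n,a,z in [("spat handle",(419,254),.015),("spat tip",(515,297),0),("spat tipR",(500,311),0),("full",(322,196),.08),("jar",(289,299),.085),("bottlecap",(313,343),.16)]:
    print(n,back(P["scene"],np.array(a)/1.5625,z))
w=imaging.read_camera("wrist")
E
python3 m.py
```

```text
tub
scene [ 0.4818 -0.2079] sides [0.0519 0.0558 0.0557 0.0562] ang [80.9374 81.4542 81.2367 77.5873]
side [ 0.4747 -0.2048] sides [0.0551 0.0575 0.055  0.0561] ang [78.4323 76.336  76.979  76.4329]
mark
scene [0.447  0.2415] sides [0.0696 0.0701 0.0702 0.0699] ang [18.4731 18.5307 18.3147 18.0459]
side [0.4467 0.2413] sides [0.0708 0.0714 0.0707 0.0712] ang [17.7036 18.1566 17.5253 18.2162]
mat
scene [ 0.5407 -0.028 ] sides [0.1536 0.144  0.1563 0.1416] ang [1.0218 2.2838 0.1568 1.2205]
side [ 0.5372 -0.0289] sides [0.1624 0.1246 0.158  0.1369] ang [84.6329 85.5877 89.0088 87.539 ]
done0,1
scene [0.6238 0.2043] sides [0.0571 0.0467 0.0577 0.0526] ang [47.7311 43.4693 53.5701 43.5907]
scene [0.575  0.3762] sides [0.0615 0.0488 0.0671 0.0502] ang [74.581  77.6648 75.7537 71.1618]
spat handle [ 0.3888 -0.1484  0.015 ]
spat tip [0.3168 0.071  0.    ]
spat tipR [0.3692 0.0762 0.    ]
full [ 0.4693 -0.3824  0.08  ]
jar [ 0.7098 -0.1746  0.085 ]
bottlecap [ 0.7716 -0.0048  0.16  ]
```

```bash
cat >> h.py <<'E'
from scipy.spatial.transform import Rotation as Ro
def cur():
    s=telemetry.get_state(); q=s["orientation"]; return s,np.array(s["tcp_pos"]),Ro.from_quat([q[1],q[2],q[3],q[0]])
def tool(yaw,tilt):
    "tool y at yaw (deg, horizontal); tool z down, tilted by tilt (deg) toward yaw+90"
    a=np.radians(yaw);t=np.radians(tilt)
    y=np.array([np.cos(a),np.sin(a),0]);b=np.array([-y[1],y[0],0])
    z=np.sin(t)*b-np.cos(t)*np.array([0,0,1]); return Ro.from_matrix(np.column_stack([np.cross(y,z),y,z]))
def rel(p,R):
    "shift mm and rotvec from the present pose"
    s,p0,R0=cur(); print("shift",(R0.inv().apply(np.array(p)-p0)*1000).round(1),"turn",(R0.inv()*R).as_rotvec().round(4))
    print(" t",round(s["clock"],2),"q",s["joint_pos"],"F",s["wrist_force"],"gap",s["finger_gap"],"grip",s["grip_force"])
def tcp(g,R,back=0):
    "tcp for grasp point g, backed off by back (m)"
    return np.array(g)+R.apply([0,0,.019-back])
E
python3 - <<'E'
from h import *
R=tool(-11.5,-45); g=[.477,-.206,.04]
p=tcp(g,R,.12); print(p); rel(p,R)
rel([.4,-.2,.3],R)
E
```

```text
[ 0.4912 -0.136   0.1114]
shift [ 408.8 -270.1  119.7] turn [-0.3932 -0.7184 -0.9462]
 t 0.15 q [-1.3406  0.3139  0.0453  1.3036  0.      1.4311] F [-0.2826  0.3427 -0.4926] gap 0.08568611760045258 grip 0.0
shift [ 300.7 -243.7  -69. ] turn [-0.3932 -0.7184 -0.9462]
 t 0.15 q [-1.3406  0.3139  0.0453  1.3036  0.      1.4311] F [-0.2826  0.3427 -0.4926] gap 0.08568611760045258 grip 0.0
```

step_arm([
  [[300, -244, -30], [-0.3932, -0.7184, -0.9462], 85],
  [[300, -244, -30], [-0.3932, -0.7184, -0.9462], 85],
  [[300, -244, -30], [-0.3932, -0.7184, -0.9462], 85],
  [[300, -244, -30], [-0.3932, -0.7184, -0.9462], 85],
  [[300, -244, -30], [-0.3932, -0.7184, -0.9462], 85],
  [[300, -244, -30], [-0.3932, -0.7184, -0.9462], 85],
  [[300, -244, -30], [-0.3932, -0.7184, -0.9462], 85],
  [[300, -244, -30], [-0.3932, -0.7184, -0.9462], 85],
])

```text
clock: 0.82
tcp_pos: [0.3732, -0.2456, 0.2581]
orientation: [0.201, 0.794, 0.519, -0.243]
wrist_force: [1.2, -0.4, -0.3]
finger_gap: 0.0847
grip_force: 0.0
```

```bash
python3 - <<'E'
from h import *
R=tool(-11.5,-45); g=[.477,-.206,.045]
p=tcp(g,R,.14); print(p,cur()[1]); rel(p,R)
E
```

```text
[ 0.4941 -0.1222  0.1306] [ 0.3732 -0.2456  0.2581]
shift [207.1  55.9  10. ] turn [-0.0736 -0.1392 -0.1881]
 t 0.82 q [-0.3574  0.042  -0.3685  1.1181 -0.6412  1.6128] F [ 1.197  -0.4394 -0.2681] gap 0.08470592054550158 grip 0.0
```

step_arm([
  [[207, 56, 10], [-0.0736, -0.1392, -0.1881], 85],
  [[207, 56, 10], [-0.0736, -0.1392, -0.1881], 85],
  [[207, 56, 10], [-0.0736, -0.1392, -0.1881], 85],
  [[207, 56, 10], [-0.0736, -0.1392, -0.1881], 85],
  [[207, 56, 10], [-0.0736, -0.1392, -0.1881], 85],
  [[207, 56, 10], [-0.0736, -0.1392, -0.1881], 85],
  [[207, 56, 10], [-0.0736, -0.1392, -0.1881], 85],
])

```text
clock: 1.4
tcp_pos: [0.494, -0.1226, 0.127]
orientation: [0.238, 0.716, 0.585, -0.297]
wrist_force: [-0.4, 0.2, 0.1]
finger_gap: 0.0851
grip_force: 0.0
```

```bash
python3 - <<'E'
from h import *
R=tool(-11.5,-45); g=[.477,-.206,.045]
rel(tcp(g,R,.14),R)
P=imaging.camera_params("wrist");im=imaging.read_camera("wrist")
cv2.imwrite("pics/w1.png",cv2.resize(im[:,:,::-1],(800,600),interpolation=cv2.INTER_CUBIC))
print(P["pose"])
np.save("w1pose.npy",P["pose"])
E
```

```text
shift [-2.2 -0.1 -2.8] turn [-0.0064 -0.0033  0.0037]
 t 1.4 q [ 0.008   0.4411 -0.2687  1.0725 -0.7589  1.8631] F [-0.3732  0.1845  0.0901] gap 0.08505007861968479 grip 0.0
[[ 0.9794  0.0867  0.1823  0.5257]
 [-0.2018  0.4444  0.8728  0.0324]
 [-0.0053 -0.8916  0.4527  0.1714]
 [ 0.      0.      0.      1.    ]]
```

View pics/w1.png

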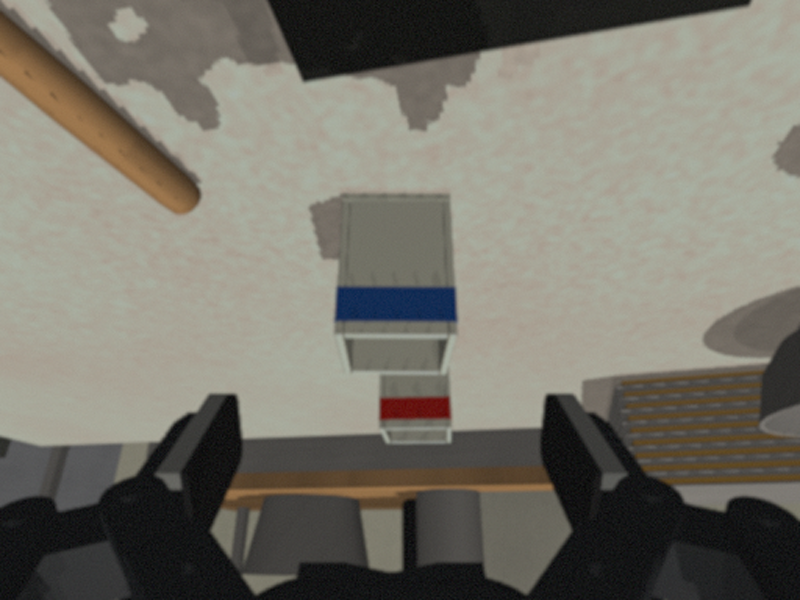

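The wrist view (inverted) shows the tub between the fingers. Its near bottom corners are at (341,194) and (449,194), the near rim corners at (335,333) and (457,332), and the far rim corners at (345,374) and (449,374).

```bash
python3 - <<'E'
from h import *
P=imaging.camera_params("wrist")
f=lambda a,z:back(P,(np.array(a)+.5)/1.5625-.5,z)[:2]
b1,b2=f((341,194),0),f((449,194),0); m1,m2=f((335,333),.08),f((457,332),.08); n1,n2=f((345,374),.08),f((449,374),.08)
for A,B in((b1,b2),(m1,m2),(n1,n2)):
    e=B-A; print(A,B,np.linalg.norm(e),np.degrees(np.arctan2(e[1],e[0])))
for A,B in((b1,b2),(m1,m2)):
    e=(B-A)/np.linalg.norm(B-A); print("centre",(A+B)/2+.028*np.array([e[1],-e[0]]))
print("centre",(m1+m2+n1+n2)/4)
E
```

```text
[ 0.4534 -0.1827] [ 0.5094 -0.194 ] 0.05716134905647642 -11.47726221691648
[ 0.4546 -0.1818] [ 0.5096 -0.1916] 0.055815486600869456 -10.062553785243754
[ 0.4425 -0.2399] [ 0.4996 -0.2512] 0.058132528420075165 -11.154878788497342
centre [ 0.4758 -0.2158]
centre [ 0.4772 -0.2143]
centre [ 0.4766 -0.2161]
```

```bash
python3 - <<'E'
from h import *
P={n:imaging.camera_params(n) for n in("scene","side","wrist")}
f=lambda n,a,z:back(P[n],(np.array(a)+.5)/1.5625-.5,z)[:2]
print("mat corner",f("wrist",(303,79),.003),f("scene",(408,287),.003),f("side",(475,341),.003), f("wrist",(749,4),.003),f("scene",(353,325),.003),f("side",(403,310),.003))
print("handle",f("wrist",(188,208),.008),f("scene",(419,254),.008),f("side",(527,328),.008))
for c in([.477,-.2153],[.478,-.206]):
    e=np.array([np.cos(np.radians(-11.2)),np.sin(np.radians(-11.2))])*.028;b=np.array([-e[1],e[0]])
    X=[[*(np.array(c)+s*e+t*b),.08] for s,t in((-1,-1),(1,-1),(1,1),(-1,1))]
    print(c,"scene tile",(proj(P["scene"],X)-[212,141])*8,"side tile",(proj(P["side"],X)-[291,165])*8)
E
```

```text
mat corner [ 0.4608 -0.1055] [ 0.4661 -0.1007] [ 0.4525 -0.0866] [ 0.6213 -0.1063] [ 0.6197 -0.098 ] [ 0.6143 -0.1018]
handle [ 0.3744 -0.1681] [ 0.3836 -0.1547] [ 0.3844 -0.1633]
[0.477, -0.2153] scene tile [[211.8372  13.8245]
 [ 94.2891  60.225 ]
 [159.248  140.2907]
 [278.5109  91.7825]] side tile [[312.4644  48.8037]
 [188.6546  -2.4136]
 [ 99.7862  56.059 ]
 [224.8341 110.6251]]
[0.478, -0.206] scene tile [[224.4431  25.8809]
 [106.6588  72.6041]
 [172.1248 153.2305]
 [291.6283 104.3776]] side tile [[300.1383  59.6125]
 [176.0124   7.8155]
 [ 86.2656  66.9247]
 [211.6203 122.1268]]
```

```bash
python3 - <<'E'
from h import *
R=tool(-11.1,-45); p=tcp([.4768,-.212,.042],R,.008); print(p); rel(p,R)
E
```

```text
[ 0.4753 -0.2196  0.0342]
shift [ -2.6   2.  136. ] turn [-0.0107 -0.0032 -0.0036]
 t 1.45 q [ 0.0062  0.4373 -0.2695  1.073  -0.7596  1.8625] F [-0.5609 -0.7933  0.4617] gap 0.08505549943380233 grip 0.0
```

step_arm([
  [[-2.5, 2, 35], [-0.01, -0.003, -0.003], 85],
  [[-2.5, 2, 70], [-0.01, -0.003, -0.003], 85],
  [[-2.5, 2, 105], [-0.01, -0.003, -0.003], 85],
  [[-2.5, 2, 125], [-0.01, -0.003, -0.003], 85],
  [[-2.5, 2, 136], [-0.01, -0.003, -0.003], 85],
  [[-2.5, 2, 136], [-0.01, -0.003, -0.003], 85],
  [[-2.5, 2, 136], [-0.01, -0.003, -0.003], 85],
])

```text
clock: 2.03
tcp_pos: [0.4748, -0.2213, 0.0369]
orientation: [0.244, 0.716, 0.584, -0.294]
wrist_force: [0.4, 0.8, 0.6]
finger_gap: 0.085
grip_force: 0.0
```

step_arm([
  [[0, 0, 0], [0, 0, 0], 50],
  [[0, 0, 0], [0, 0, 0], 50],
  [[0, 0, 0], [0, 0, 0], 50],
  [[0, 0, 0], [0, 0, 0], 50],
  [[0, 0, 0], [0, 0, 0], 50],
  [[0, 0, 0], [0, 0, 0], 50],
  [[0, 0, 0], [0, 0, 0], 50],
], grip_force=30)

```text
clock: 2.62
tcp_pos: [0.4767, -0.2198, 0.0368]
orientation: [0.245, 0.714, 0.586, -0.294]
wrist_force: [-1.6, 2.4, 7.2]
finger_gap: 0.0559
grip_force: 30.4
```

```bash
python3 - <<'E'
from h import *
rel([.5,0,0.2],tool(-11,-45)); print(cur()[1])
im=[imaging.read_camera(n) for n in("wrist","scene")]
cv2.imwrite("pics/w2.png",np.hstack([cv2.resize(im[0],(400,300)),cv2.resize(im[1][90:240,160:360],(400,300),interpolation=cv2.INTER_CUBIC)])[:,:,::-1])
E
```

```text
shift [  40.1  -18.9 -271.2] turn [ 0.0014  0.0006 -0.0057]
 t 2.62 q [-0.1771  0.47   -0.4989  0.6148 -0.7859  1.5961] F [-1.5522  2.4042  7.1972] gap 0.05593356895128834 grip 30.42151629924774
[ 0.4767 -0.2198  0.0368]
```

View pics/w2.png

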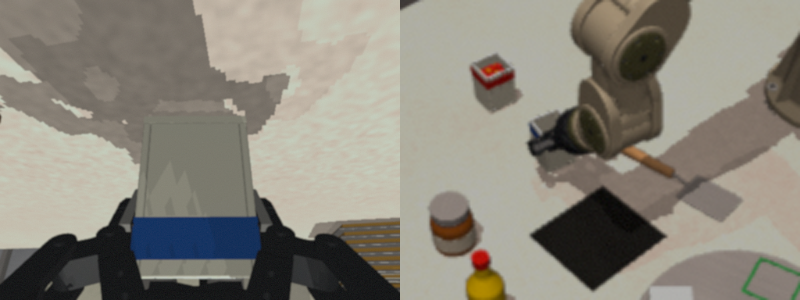

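```bash
cat >> h.py <<'E'
def ctcp(c,R,ct):
    "tcp so that the held tub's centre (ct in tool frame) is at c"
    return np.array(c)-R.apply(ct)
E
python3 - <<'E'
from h import *
P=imaging.camera_params("wrist"); s,p,R=cur()
f=lambda a,z:back(P,(np.array(a)+.5)/.78125-.5,z)
A,B=f((147.5,123),0),f((243.5,123),0); e=B-A;L=np.linalg.norm(e);e/=L
c=(A+B)/2+.028*np.array([e[1],-e[0],0])+[0,0,.04]; print(A,B,L,np.degrees(np.arctan2(e[1],e[0])),c)
print("tool yaw",np.degrees(np.arctan2(*R.as_matrix()[[1,0],1])))
for cc in(c,[.4768,-.212,.04]): print("ct",R.inv().apply(cc-p))
rel(p+[.0,0,.13],R)
E
```

```text
[ 0.4551 -0.1858  0.    ] [ 0.5094 -0.1971  0.    ] 0.05547771276971837 -11.835320537560815 [ 0.4765 -0.2188  0.04  ]
tool yaw -11.173780425137842
ct [-0.0016 -0.0003 -0.0029]
ct [ 0.0032 -0.0014 -0.0077]
shift [-92.    0.6 -91.9] turn [0. 0. 0.]
 t 2.72 q [-0.1771  0.47   -0.4989  0.6148 -0.7859  1.5961] F [-1.1417  2.1407  8.0514] gap 0.0553507812117388 grip 30.42440503835678
```

step_arm([
  [[-14, 0, -14], [0, 0, 0], 50],
  [[-35, 0, -35], [0, 0, 0], 50],
  [[-60, 0, -60], [0, 0, 0], 50],
  [[-85, 0, -85], [0, 0, 0], 50],
  [[-100, 0, -100], [0, 0, 0], 50],
  [[-106, 0, -106], [0, 0, 0], 50],
  [[-106, 0, -106], [0, 0, 0], 50],
])

```text
clock: 3.3
tcp_pos: [0.4767, -0.2198, 0.1873]
orientation: [0.245, 0.715, 0.585, -0.293]
wrist_force: [-0.0, 0.7, -1.6]
finger_gap: 0.0554
grip_force: 31.1
```

```bash
python3 - <<'E'
from h import *
R=tool(-4,45); ct=[.0005,0,-.005]
for z in(.2,.06,.032):
    p=ctcp([.54,-.03,z],R,ct);print(z,p); rel(p,R)
E
```

```text
0.2 [ 0.5402 -0.0268  0.1961]
shift [ 136.7   24.9 -148.5] turn [ 0.0089  1.5675 -0.1396]
 t 3.3 q [-0.1779  0.2831 -0.3314  0.9659 -0.7839  1.5957] F [-0.0451  0.7205 -1.613 ] gap 0.0554417705735127 grip 31.1482036113739
0.06 [ 0.5402 -0.0268  0.0561]
shift [235.5  23.8 -49.3] turn [ 0.0089  1.5675 -0.1396]
 t 3.3 q [-0.1779  0.2831 -0.3314  0.9659 -0.7839  1.5957] F [-0.0451  0.7205 -1.613 ] gap 0.0554417705735127 grip 31.1482036113739
0.032 [ 0.5402 -0.0268  0.0281]
shift [255.3  23.5 -29.5] turn [ 0.0089  1.5675 -0.1396]
 t 3.3 q [-0.1779  0.2831 -0.3314  0.9659 -0.7839  1.5957] F [-0.0451  0.7205 -1.613 ] gap 0.0554417705735127 grip 31.1482036113739
```

step_arm([
  [[137, 25, -148], [0.009, 1.5675, -0.14], 50],
  [[137, 25, -148], [0.009, 1.5675, -0.14], 50],
  [[137, 25, -148], [0.009, 1.5675, -0.14], 50],
  [[137, 25, -148], [0.009, 1.5675, -0.14], 50],
  [[137, 25, -148], [0.009, 1.5675, -0.14], 50],
  [[137, 25, -148], [0.009, 1.5675, -0.14], 50],
  [[137, 25, -148], [0.009, 1.5675, -0.14], 50],
  [[137, 25, -148], [0.009, 1.5675, -0.14], 50],
])

```text
clock: 3.97
tcp_pos: [0.5392, -0.0257, 0.1922]
orientation: [-0.082, 0.742, 0.661, 0.073]
wrist_force: [0.8, 0.3, -1.7]
finger_gap: 0.0557
grip_force: 31.2
```

```bash
python3 - <<'E'
from h import *
R=tool(-4,45); ct=[.0005,0,-.005]
rel(ctcp([.54,-.03,.1],R,ct),R)
E
```

```text
shift [-21.9   3.6  93.5] turn [-0.0017  0.5653 -0.0507]
 t 3.97 q [-0.3148  0.2954 -0.094   1.2511  0.2098  1.3643] F [ 0.7843  0.2893 -1.7278] gap 0.05574394491463769 grip 31.241474747657776
```

step_arm([
  [[-22, 3.5, 93], [-0.002, 0.5653, -0.05], 50],
  [[-22, 3.5, 93], [-0.002, 0.5653, -0.05], 50],
  [[-22, 3.5, 93], [-0.002, 0.5653, -0.05], 50],
  [[-22, 3.5, 93], [-0.002, 0.5653, -0.05], 50],
  [[-22, 3.5, 93], [-0.002, 0.5653, -0.05], 50],
  [[-22, 3.5, 93], [-0.002, 0.5653, -0.05], 50],
])

```text
clock: 4.47
tcp_pos: [0.5375, -0.0303, 0.0924]
orientation: [-0.263, 0.679, 0.626, 0.278]
wrist_force: [0.1, -0.3, -1.0]
finger_gap: 0.056
grip_force: 31.4
```

```bash
python3 - <<'E'
from h import *
R=tool(-4,45); ct=[.0005,0,-.005]
rel(ctcp([.54,-.03,.035],R,ct),R)
im=[imaging.read_camera(n) for n in("side","scene")]
cv2.imwrite("pics/s3.png",np.hstack([cv2.resize(im[0][150:270,200:360],(400,300),interpolation=cv2.INTER_CUBIC),cv2.resize(im[1][120:270,170:370],(400,300),interpolation=cv2.INTER_CUBIC)])[:,:,::-1])
E
```

```text
shift [-40.7   3.1  45.9] turn [-0.002   0.0002 -0.0126]
 t 4.47 q [-0.5724  0.5935 -0.137   1.2911  0.6669  0.9214] F [ 0.1363 -0.2953 -1.0439] gap 0.056037215351628644 grip 31.358410120010376
```

View pics/s3.png

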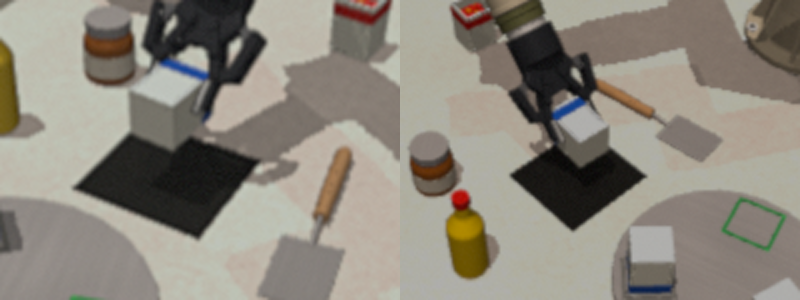

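The tub is held on its side above the mat with its mouth toward the robot's right. Lowering it now.

step_arm([
  [[-20, 2, 23], [0, 0, -0.012], 50],
  [[-32, 3, 36], [0, 0, -0.012], 50],
  [[-39, 3, 44], [0, 0, -0.012], 50],
  [[-41, 3, 46], [0, 0, -0.012], 50],
  [[-41, 3, 46], [0, 0, -0.012], 50],
  [[-41, 3, 46], [0, 0, -0.012], 50],
])

```text
clock: 5.07
tcp_pos: [0.5434, -0.0259, 0.0372]
orientation: [-0.257, 0.674, 0.634, 0.28]
wrist_force: [-0.6, 0.6, -1.1]
finger_gap: 0.0558
grip_force: 31.4
```

step_arm([
  [[-0.7, 0, 0.7], [0, 0, 0], 50],
  [[-1.4, 0, 1.4], [0, 0, 0], 50],
  [[-1.4, 0, 1.4], [0, 0, 0], 50],
])

```text
clock: 5.32
tcp_pos: [0.5434, -0.0265, 0.0347]
orientation: [-0.257, 0.674, 0.634, 0.28]
wrist_force: [-0.1, 0.1, -0.4]
finger_gap: 0.056
grip_force: 31.4
```

step_arm([
  [[-1, 0, 1], [0, 0, 0], 50],
  [[-2, 0, 2], [0, 0, 0], 50],
  [[-2, 0, 2], [0, 0, 0], 50],
])

```text
clock: 5.57
tcp_pos: [0.5429, -0.0264, 0.0311]
orientation: [-0.257, 0.674, 0.633, 0.28]
wrist_force: [-0.3, -0.1, -1.3]
finger_gap: 0.0558
grip_force: 31.4
```

step_arm([
  [[-0.7, 0, 0.7], [0, 0, 0], 50],
  [[-1.4, 0, 1.4], [0, 0, 0], 50],
  [[-1.4, 0, 1.4], [0, 0, 0], 50],
])

```text
clock: 5.82
tcp_pos: [0.5429, -0.0263, 0.0291]
orientation: [-0.257, 0.674, 0.633, 0.28]
wrist_force: [-0.1, 0.4, -1.0]
finger_gap: 0.056
grip_force: 31.4
```

step_arm([
  [[-0.7, 0, 0.7], [0, 0, 0], 50],
  [[-1.4, 0, 1.4], [0, 0, 0], 50],
  [[-1.4, 0, 1.4], [0, 0, 0], 50],
])

```text
clock: 6.07
tcp_pos: [0.5429, -0.0263, 0.0271]
orientation: [-0.257, 0.674, 0.634, 0.28]
wrist_force: [-0.0, 0.1, -1.0]
finger_gap: 0.0557
grip_force: 31.4
```

step_arm([
  [[-0.7, 0, 0.7], [0, 0, 0], 50],
  [[-1, 0, 1], [0, 0, 0], 50],
  [[-1, 0, 1], [0, 0, 0], 50],
])

```text
clock: 6.32
tcp_pos: [0.543, -0.0263, 0.0258]
orientation: [-0.257, 0.674, 0.634, 0.28]
wrist_force: [0.6, 1.1, -1.9]
finger_gap: 0.0555
grip_force: 31.4
```

step_arm([
  [[-0.7, 0, 0.7], [0, 0, 0], 50],
  [[-1, 0, 1], [0, 0, 0], 50],
  [[-1, 0, 1], [0, 0, 0], 50],
])

```text
clock: 6.57
tcp_pos: [0.543, -0.0263, 0.0244]
orientation: [-0.257, 0.674, 0.634, 0.28]
wrist_force: [-0.4, 0.6, -1.1]
finger_gap: 0.0558
grip_force: 31.4
```

step_arm([
  [[-0.7, 0, 0.7], [0, 0, 0], 50],
  [[-1, 0, 1], [0, 0, 0], 50],
  [[-1, 0, 1], [0, 0, 0], 50],
])

```text
clock: 6.82
tcp_pos: [0.5431, -0.0264, 0.0234]
orientation: [-0.257, 0.674, 0.633, 0.28]
wrist_force: [-0.6, -0.4, 0.4]
finger_gap: 0.0559
grip_force: 31.6
```

step_arm([
  [[-0.6, 0, 0.6], [0, 0, 0], 50],
  [[-0.6, 0, 0.6], [0, 0, 0], 50],
])

```text
clock: 6.98
tcp_pos: [0.5432, -0.0264, 0.0232]
orientation: [-0.257, 0.674, 0.633, 0.28]
wrist_force: [-1.7, -3.4, 6.9]
finger_gap: 0.0559
grip_force: 32.1
```

step_arm([
  [[-0.3, 0, 0.3], [0, 0, 0], 50],
  [[-0.3, 0, 0.3], [0, 0, 0], 50],
])

```text
clock: 7.15
tcp_pos: [0.5432, -0.0264, 0.0231]
orientation: [-0.257, 0.674, 0.633, 0.28]
wrist_force: [-2.6, -3.2, 9.2]
finger_gap: 0.0558
grip_force: 32.4
```

step_arm([
  [[0, 0, 0], [0, 0, 0], 85],
  [[0, 0, 0], [0, 0, 0], 85],
  [[0, 0, 0], [0, 0, 0], 85],
  [[0, 0, 0], [0, 0, 0], 85],
  [[0, 0, 0], [0, 0, 0], 85],
  [[0, 0, -30], [0, 0, 0], 85],
  [[0, 0, -70], [0, 0, 0], 85],
  [[0, 0, -110], [0, 0, 0], 85],
])

```text
clock: 7.82
tcp_pos: [0.5365, -0.1029, 0.1005]
orientation: [-0.259, 0.673, 0.634, 0.279]
wrist_force: [1.3, -0.5, -0.1]
finger_gap: 0.085
grip_force: 0.0
```

```bash
python3 - <<'E'
from h import *
s,p,R0=cur(); yaw=np.degrees(np.arctan2(*R0.as_matrix()[[1,0],1])); print("yaw",yaw)
R=tool(yaw,-45); g=[.543,-.0296,.033]
rel(tcp(g,R,.16),R)
E
```

```text
yaw -3.610044056310719
shift [145.7   2.   99.1] turn [ 0.0062 -1.5664 -0.    ]
 t 7.82 q [-0.6728  0.6547 -0.0085  1.4204  0.6179  0.7917] F [ 1.3254 -0.4823 -0.0876] gap 0.0850015485346176 grip 0.0
```

step_arm([
  [[28, 0, -28], [0, 0, 0], 85],
  [[56, 0, -56], [0, -0.12, 0], 85],
  [[90, 0, -60], [0, -0.24, 0], 85],
  [[115, 1, -40], [0, -0.36, 0], 85],
  [[140, 1, -20], [0, -0.48, 0], 85],
  [[165, 2, 0], [0.002, -0.6, 0], 85],
  [[190, 2, 15], [0.003, -0.72, 0], 85],
  [[215, 2, 21], [0.004, -0.84, 0], 85],
])

```text
clock: 8.48
tcp_pos: [0.5487, 0.0659, 0.2374]
orientation: [0.025, 0.729, 0.684, -0.021]
wrist_force: [0.9, -0.9, -1.3]
finger_gap: 0.0854
grip_force: 0.0
```

```bash
python3 - <<'E'
from h import *
R=tool(-3.6,-45); g=[.543,-.0296,.033]
rel(tcp(g,R,.16),R)
E
```

```text
shift [ 10.9  -0.4 104.2] turn [ 0.0068 -0.7197 -0.0033]
 t 8.48 q [ 0.0104  0.2707  0.0014  1.2989 -0.066   1.6444] F [ 0.9332 -0.8571 -1.2625] gap 0.08541150947651682 grip 0.0
```

step_arm([
  [[0, 0, 0], [0.001, -0.12, 0], 85],
  [[2, 0, 10], [0.002, -0.24, 0], 85],
  [[4, 0, 30], [0.003, -0.36, 0], 85],
  [[6, 0, 55], [0.004, -0.48, 0], 85],
  [[8, 0, 80], [0.005, -0.6, 0], 85],
  [[11, 0, 104], [0.0068, -0.7197, -0.003], 85],
  [[11, 0, 104], [0.0068, -0.7197, -0.003], 85],
  [[11, 0, 104], [0.0068, -0.7197, -0.003], 85],
])

```text
clock: 9.15
tcp_pos: [0.5476, 0.0692, 0.1258]
orientation: [0.256, 0.671, 0.635, -0.283]
wrist_force: [0.3, -0.0, 0.7]
finger_gap: 0.085
grip_force: 0.0
```

```bash
python3 - <<'E'
from h import *
R=tool(-3.6,-45); g=[.543,-.0296,.033]
rel(tcp(g,R,.005),R)
P=imaging.camera_params("wrist")
im=[imaging.read_camera(n) for n in("wrist","side")]
cv2.imwrite("raw_side4.png",im[1][:,:,::-1])
cv2.imwrite("pics/s4.png",np.hstack([cv2.resize(im[0],(400,300)),cv2.resize(im[1][150:270,200:360],(400,300),interpolation=cv2.INTER_CUBIC)])[:,:,::-1])
E
```

```text
shift [ -4.5   3.  149.5] turn [-0.0099 -0.0017  0.0122]
 t 9.15 q [ 0.3342  0.6313  0.0382  1.3568 -0.7039  2.1003] F [ 0.3099 -0.0445  0.721 ] gap 0.08503023285826407 grip 0.0
```

View pics/s4.png

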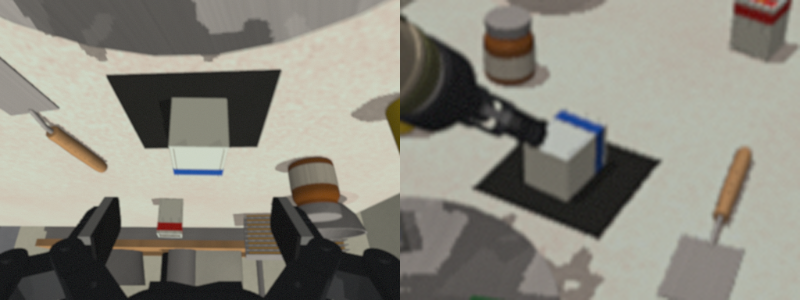

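step_arm([
  [[-2, 2, 35], [-0.01, -0.002, 0.01], 85],
  [[-4, 3, 70], [-0.01, -0.002, 0.012], 85],
  [[-4.5, 3, 105], [-0.01, -0.002, 0.012], 85],
  [[-4.5, 3, 130], [-0.01, -0.002, 0.012], 85],
  [[-4.5, 3, 145], [-0.01, -0.002, 0.012], 85],
  [[-4.5, 3, 149], [-0.01, -0.002, 0.012], 85],
  [[-4.5, 3, 149], [-0.01, -0.002, 0.012], 85],
  [[-4.5, 3, 149], [-0.01, -0.002, 0.012], 85],
])

```text
clock: 9.92
tcp_pos: [0.548, -0.0398, 0.0331]
orientation: [0.266, 0.678, 0.629, -0.272]
wrist_force: [-0.0, 0.3, 0.5]
finger_gap: 0.0853
grip_force: 0.0
```

step_arm([
  [[0, 0, 0], [0, 0, 0], 50],
  [[0, 0, 0], [0, 0, 0], 50],
  [[0, 0, 0], [0, 0, 0], 50],
  [[0, 0, 0], [0, 0, 0], 50],
  [[0, 0, 0], [0, 0, 0], 50],
  [[0, 0, 0], [0, 0, 0], 50],
  [[0, 0, 0], [0, 0, 0], 50],
], grip_force=30)

```text
clock: 10.5
tcp_pos: [0.5468, -0.0388, 0.0305]
orientation: [0.266, 0.676, 0.631, -0.274]
wrist_force: [-1.3, 2.2, 9.0]
finger_gap: 0.0557
grip_force: 31.2
```

```bash
python3 - <<'E'
from h import *
s,p,R=cur(); print(p,"yaw",np.degrees(np.arctan2(*R.as_matrix()[[1,0],1])),R.as_matrix()); rel(p+[0,0,.15],R)
print("ct",R.inv().apply(np.array([.5432,-.0296,.031])-p))
E
```

```text
[ 0.5468 -0.0388  0.0305] yaw -3.6286008659139717 [[ 0.0548  0.9979 -0.0347]
 [ 0.7064 -0.0633 -0.705 ]
 [-0.7057  0.0141 -0.7083]]
shift [-105.9    2.1 -106.3] turn [0. 0. 0.]
 t 10.5 q [ 0.1632  0.6151 -0.2511  0.9117 -0.7615  1.8863] F [-1.2905  2.2237  8.9982] gap 0.05568835048030188 grip 31.20028853416443
ct [ 0.006  -0.0042 -0.0067]
```

step_arm([
  [[-14, 0, -14], [0, 0, 0], 50],
  [[-35, 0, -35], [0, 0, 0], 50],
  [[-60, 0, -60], [0, 0, 0], 50],
  [[-85, 0, -85], [0, 0, 0], 50],
  [[-110, 0, -110], [0, 0, 0], 50],
  [[-130, 0, -130], [0, 0, 0], 50],
  [[-140, 0, -140], [0, 0, 0], 50],
  [[-140, 0, -140], [0, 0, 0], 50],
])

```text
clock: 11.17
tcp_pos: [0.5452, -0.0391, 0.2308]
orientation: [0.267, 0.677, 0.63, -0.272]
wrist_force: [0.8, 0.7, -0.3]
finger_gap: 0.0552
grip_force: 32.2
```

```bash
cat > fin.py <<'E'
from h import *
Rg=Ro.from_matrix([[ 0.0548,0.9979,-0.0347],[0.7064,-0.0633,-0.705],[-0.7057,0.0141,-0.7083]])
def final(yaw=18.1,y0=-3.63):
    a=np.radians(y0); return Ro.from_euler('z',yaw-y0,degrees=True)*Ro.from_rotvec(np.pi/2*np.array([np.cos(a),np.sin(a),0]))*Rg
ct=np.array([.006,0,-.0067]); M=np.array([.447,.2414])
E
python3 - <<'E'
from fin import *
R=final(); p=ctcp([*M,.24],R,ct); print(p,cur()[1],R.as_matrix()); rel(p,R)
E
```

```text
[0.4468 0.2419 0.231 ] [ 0.5452 -0.0391  0.2308] [[-0.2098  0.9548 -0.2106]
 [ 0.6739  0.2972  0.6764]
 [ 0.7084  0.     -0.7058]]
shift [ 193.  -116.1 -194.7] turn [ 0.0219  1.5528 -0.4059]
 t 11.17 q [ 0.1627  0.4165 -0.0277  1.3285 -0.7603  1.8862] F [ 0.8196  0.6617 -0.3492] gap 0.05520866768535021 grip 32.211670875549316
```

step_arm([
  [[193, -116, -194], [0.0219, 1.5528, -0.4059], 50],
  [[193, -116, -194], [0.0219, 1.5528, -0.4059], 50],
  [[193, -116, -194], [0.0219, 1.5528, -0.4059], 50],
  [[193, -116, -194], [0.0219, 1.5528, -0.4059], 50],
  [[193, -116, -194], [0.0219, 1.5528, -0.4059], 50],
  [[193, -116, -194], [0.0219, 1.5528, -0.4059], 50],
  [[193, -116, -194], [0.0219, 1.5528, -0.4059], 50],
  [[193, -116, -194], [0.0219, 1.5528, -0.4059], 50],
])

```text
clock: 11.83
tcp_pos: [0.4428, 0.2463, 0.2269]
orientation: [-0.101, 0.642, 0.759, 0.039]
wrist_force: [-0.4, -1.0, -1.9]
finger_gap: 0.056
grip_force: 32.4
```

```bash
python3 - <<'E'
from fin import *
R=final(); p=ctcp([*M,.2],R,ct); print(p,cur()[1]); rel(p,R)
E
```

```text
[0.4468 0.2419 0.191 ] [0.4428 0.2463 0.2269]
shift [-12.2   5.8  33.8] turn [-0.0007  0.5766 -0.1491]
 t 11.83 q [ 0.2234  0.2079 -0.1223  1.3008  0.2084  1.6225] F [-0.3709 -1.0251 -1.8835] gap 0.05596996126883227 grip 32.42123007774353
```

step_arm([
  [[-12, 6, 34], [-0.001, 0.5766, -0.149], 50],
  [[-12, 6, 34], [-0.001, 0.5766, -0.149], 50],
  [[-12, 6, 34], [-0.001, 0.5766, -0.149], 50],
  [[-12, 6, 34], [-0.001, 0.5766, -0.149], 50],
  [[-12, 6, 34], [-0.001, 0.5766, -0.149], 50],
  [[-12, 6, 34], [-0.001, 0.5766, -0.149], 50],
  [[-12, 6, 34], [-0.001, 0.5766, -0.149], 50],
])

```text
clock: 12.42
tcp_pos: [0.4492, 0.2354, 0.1887]
orientation: [-0.306, 0.553, 0.741, 0.224]
wrist_force: [0.4, 0.1, -0.3]
finger_gap: 0.0555
grip_force: 32.6
```

```bash
python3 - <<'E'
from fin import *
R=final(); p=ctcp([*M,.13],R,ct); print(p,cur()[1]); rel(p,R)
E
```

```text
[0.4468 0.2419 0.121 ] [0.4492 0.2354 0.1887]
shift [-42.6   0.   53. ] turn [ 0.0029  0.0086 -0.0123]
 t 12.42 q [-0.0907  0.3645 -0.2309  1.333   0.7076  1.0585] F [ 0.4454  0.1314 -0.3167] gap 0.055524770000073165 grip 32.62726128101349
```

step_arm([
  [[-14, 0, 17], [0.003, 0.0086, -0.012], 50],
  [[-28, 0, 35], [0.003, 0.0086, -0.012], 50],
  [[-38, 0, 48], [0.003, 0.0086, -0.012], 50],
  [[-42.5, 0, 53], [0.003, 0.0086, -0.012], 50],
  [[-42.5, 0, 53], [0.003, 0.0086, -0.012], 50],
  [[-42.5, 0, 53], [0.003, 0.0086, -0.012], 50],
])

```text
clock: 12.92
tcp_pos: [0.4474, 0.2436, 0.1242]
orientation: [-0.307, 0.545, 0.745, 0.229]
wrist_force: [0.2, 1.0, -0.7]
finger_gap: 0.0557
grip_force: 32.6
```

```bash
python3 - <<'E'
from fin import *
R=final(); p=ctcp([*M,.13],R,ct); print(p,cur()[1]); rel(p,R)
t=[]
for n,x,y in(("scene",310,180),("side",205,220)):
    im=imaging.read_camera(n); cv2.imwrite(f"raw_{n}5.png",im[:,:,::-1]); t.append(cv2.resize(im[y:y+100,x:x+66],(396,600),interpolation=cv2.INTER_CUBIC))
cv2.imwrite("pics/s5.png",np.hstack(t)[:,:,::-1])
E
```

```text
[0.4468 0.2419 0.121 ] [0.4474 0.2436 0.1242]
shift [-3.3 -1.1  1.2] turn [0.0017 0.0006 0.0065]
 t 12.92 q [-0.0777  0.4283 -0.3169  1.1792  0.7185  1.0515] F [ 0.1625  1.0185 -0.7099] gap 0.055698606428253875 grip 32.59237825870514
```

View pics/s5.png

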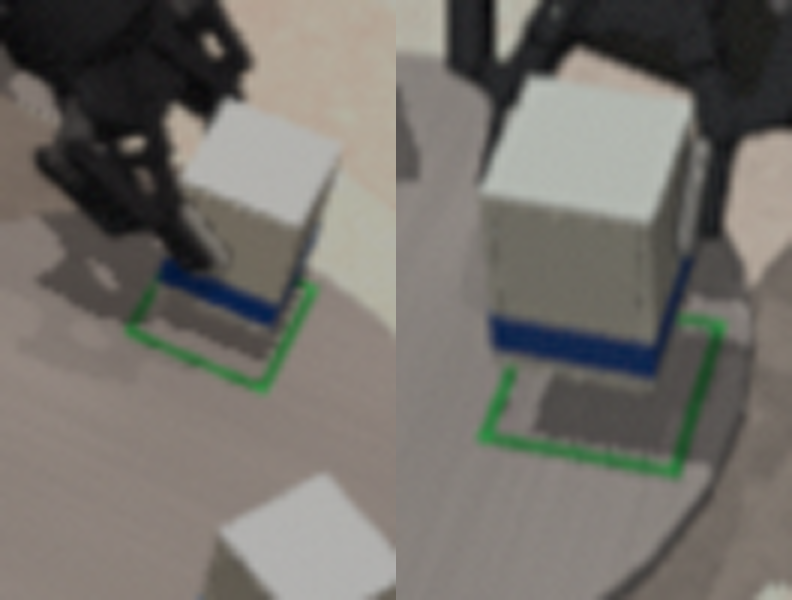

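```bash
cat > meas.py <<'E'
from fin import *
P={n:imaging.camera_params(n) for n in("scene","side")}
O={"scene":(310,180),"side":(205,220)}
def px(n,pts): return np.array(O[n])+(np.array(pts)+.5)/6-.5
def tri(pt):
    from scipy.optimize import least_squares
    r=least_squares(lambda X:np.concatenate([proj(P[n],X)[0]-pt[n] for n in pt]),[.45,.24,.1]); return r.x,r.fun
def face(S,z,show=True):
    for n in S:
        w=np.array([back(P[n],u,z) for u in px(n,S[n])])[:,:2]; e=np.roll(w,-1,0)-w
        print(n,w.mean(0),"sides",np.linalg.norm(e,axis=1),"ang",np.degrees(np.arctan2(e[:,1],e[:,0]))%90)
E
python3 - <<'E'
from meas import *
S={"scene":[(232,99),(341,153),(297,221),(183,183)],"side":[(134,74),(298,98),(250,222),(88,190)]}
print(tri({n:px(n,S[n]).mean(0) for n in S}))
face(S,.17); face(S,.173)
# mark corners in common: recheck where mark is
for n,pts in {"scene":[(128,330),(265,388),(318,287)],"side":[(89,440),(284,475),(328,322)]}.items():
    w=np.array([back(P[n],u,.06) for u in px(n,pts)])[:,:2]; print(n,"mark",(w[0]+w[2])/2,[np.degrees(np.arctan2(*(b-a)[::-1]))%90 for a,b in zip(w,w[1:])])
E
```

```text
(array([0.4473, 0.2424, 0.1714]), array([-0.1534, -0.3906, -0.1896,  0.2341]))
scene [0.4467 0.2427] sides [0.0548 0.0466 0.0519 0.0572] ang [11.7995 14.3056 23.2272 17.8144]
side [0.4488 0.2396] sides [0.0567 0.0586 0.0536 0.056 ] ang [18.3913 17.374  15.5129 20.5394]
scene [0.449  0.2439] sides [0.0546 0.0465 0.0517 0.057 ] ang [11.7995 14.3056 23.2272 17.8144]
side [0.4468 0.2422] sides [0.0563 0.0583 0.0533 0.0556] ang [18.3913 17.374  15.5129 20.5394]
scene mark [0.4457 0.241 ] [np.float64(18.694480323426077), np.float64(17.678044034208085)]
side mark [0.4464 0.2407] [np.float64(18.502640699983715), np.float64(19.13547333118369)]
```

```bash
python3 - <<'E'
from fin import *
s,p,R0=cur(); rel(p+[-.0008,-.0012,-.027],final(18.2)); print(np.degrees(np.arctan2(*R0.as_matrix()[[1,0],1])), R0.as_matrix())
print("1mm down:",R0.inv().apply([0,0,-1]),p)
E
```

```text
shift [-19.7  -1.3  18.4] turn [0.0045 0.0009 0.0059]
 t 13.02 q [-0.0786  0.4278 -0.3159  1.1794  0.7187  1.0511] F [ 0.3429 -0.3093 -0.8412] gap 0.05576070860027162 grip 32.59266972541809
17.448170914430303 [[-0.2168  0.954  -0.2072]
 [ 0.6723  0.2998  0.6768]
 [ 0.7078  0.0074 -0.7064]]
1mm down: [-0.7078 -0.0074  0.7064] [0.4482 0.2432 0.1247]
```

step_arm([
  [[-5, -1, 4], [0.0045, 0.001, 0.006], 50],
  [[-10, -1, 9], [0.0045, 0.001, 0.006], 50],
  [[-15, -1, 14], [0.0045, 0.001, 0.006], 50],
  [[-18, -1, 17], [0.0045, 0.001, 0.006], 50],
  [[-19, -1, 18], [0.0045, 0.001, 0.006], 50],
  [[-19, -1, 18], [0.0045, 0.001, 0.006], 50],
  [[-19, -1, 18], [0.0045, 0.001, 0.006], 50],
])

```text
clock: 13.6
tcp_pos: [0.4469, 0.242, 0.0972]
orientation: [-0.31, 0.547, 0.743, 0.227]
wrist_force: [0.5, -0.2, -0.5]
finger_gap: 0.0553
grip_force: 32.6
```

```bash
python3 - <<'E'
from fin import *
s,p,R=cur(); print(p,R.as_matrix()); rel([.4474,.2420,.0935],final(18.2))
t=[]
for n,x,y in(("scene",310,180),("side",205,220)):
    im=imaging.read_camera(n); cv2.imwrite(f"raw_{n}6.png",im[:,:,::-1]); t.append(cv2.resize(im[y:y+100,x:x+66],(396,600),interpolation=cv2.INTER_CUBIC))
cv2.imwrite("pics/s6.png",np.hstack(t)[:,:,::-1])
E
```

```text
[0.4469 0.242  0.0972] [[-0.2082  0.9546 -0.2131]
 [ 0.6732  0.298   0.6768]
 [ 0.7095 -0.0025 -0.7047]]
shift [-2.7  0.5  2.5] turn [-0.0011 -0.0016 -0.0025]
 t 13.6 q [-0.081   0.4639 -0.3414  1.1279  0.7173  1.0512] F [ 0.4913 -0.1654 -0.515 ] gap 0.055263383276587294 grip 32.596696615219116
```

View pics/s6.png

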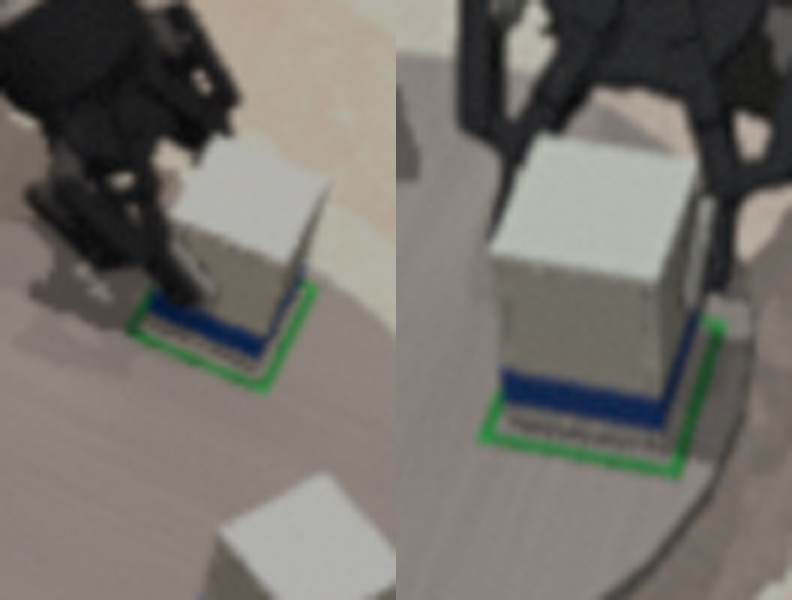

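The tub is upside down, centred inside the green outline and about 4 mm above it. I'll lower it in small steps and watch the force.

step_arm([
  [[-0.7, 0.2, 0.7], [0, 0, 0], 50],
  [[-1.2, 0.3, 1.2], [0, 0, 0], 50],
  [[-1.2, 0.3, 1.2], [0, 0, 0], 50],
])

```text
clock: 13.95
tcp_pos: [0.4473, 0.2421, 0.0956]
orientation: [-0.31, 0.547, 0.744, 0.227]
wrist_force: [-0.8, 0.6, -1.5]
finger_gap: 0.0557
grip_force: 32.6
```

step_arm([
  [[-0.4, 0, 0.4], [0, 0, 0], 50],
  [[-0.7, 0, 0.7], [0, 0, 0], 50],
  [[-0.7, 0, 0.7], [0, 0, 0], 50],
])

```text
clock: 14.2
tcp_pos: [0.4472, 0.2421, 0.0946]
orientation: [-0.31, 0.547, 0.744, 0.227]
wrist_force: [-0.3, 0.1, -0.7]
finger_gap: 0.0557
grip_force: 32.6
```

step_arm([
  [[-0.4, 0, 0.4], [0, 0, 0], 50],
  [[-0.7, 0, 0.7], [0, 0, 0], 50],
  [[-0.7, 0, 0.7], [0, 0, 0], 50],
])

```text
clock: 14.45
tcp_pos: [0.4472, 0.2421, 0.0936]
orientation: [-0.31, 0.547, 0.744, 0.227]
wrist_force: [-0.3, -0.5, -1.3]
finger_gap: 0.0555
grip_force: 32.6
```

step_arm([
  [[-0.2, 0, 0.2], [0, 0, 0], 50],
  [[-0.4, 0, 0.4], [0, 0, 0], 50],
  [[-0.4, 0, 0.4], [0, 0, 0], 50],
])

```text
clock: 14.7
tcp_pos: [0.4472, 0.2421, 0.093]
orientation: [-0.31, 0.547, 0.744, 0.227]
wrist_force: [-0.2, 0.8, -1.5]
finger_gap: 0.0557
grip_force: 32.6
```

step_arm([
  [[-0.2, 0, 0.2], [0, 0, 0], 50],
  [[-0.4, 0, 0.4], [0, 0, 0], 50],
  [[-0.4, 0, 0.4], [0, 0, 0], 50],
])

```text
clock: 14.95
tcp_pos: [0.4472, 0.2421, 0.0926]
orientation: [-0.31, 0.547, 0.744, 0.227]
wrist_force: [-0.8, 0.2, 0.8]
finger_gap: 0.0558
grip_force: 32.6
```

step_arm([
  [[-0.2, 0, 0.2], [0, 0, 0], 50],
  [[-0.2, 0, 0.2], [0, 0, 0], 50],
])

```text
clock: 15.12
tcp_pos: [0.4472, 0.2423, 0.0926]
orientation: [-0.31, 0.547, 0.743, 0.227]
wrist_force: [0.2, -0.8, 2.1]
finger_gap: 0.0556
grip_force: 32.7
```

step_arm([
  [[0, 0, 0], [0, 0, 0], 55],
  [[0, 0, 0], [0, 0, 0], 56],
  [[0, 0, 0], [0, 0, 0], 57],
  [[0, 0, 0], [0, 0, 0], 59],
  [[0, 0, 0], [0, 0, 0], 62],
  [[0, 0, 0], [0, 0, 0], 70],
  [[0, 0, 0], [0, 0, 0], 80],
  [[0, 0, 0], [0, 0, 0], 85],
], grip_force=20)

```text
clock: 15.78
tcp_pos: [0.4472, 0.2421, 0.0922]
orientation: [-0.31, 0.547, 0.744, 0.227]
wrist_force: [-0.3, -0.0, -0.2]
finger_gap: 0.0853
grip_force: 0.0
```

step_arm([
  [[0, 0, 0], [0, 0, 0], 85],
  [[0, 0, 0], [0, 0, 0], 85],
  [[0, 0, -10], [0, 0, 0], 85],
  [[0, 0, -30], [0, 0, 0], 85],
  [[0, 0, -60], [0, 0, 0], 85],
  [[0, 0, -95], [0, 0, 0], 85],
  [[0, 0, -130], [0, 0, 0], 85],
  [[0, 0, -150], [0, 0, 0], 85],
])

```text
clock: 16.45
tcp_pos: [0.4805, 0.1387, 0.2002]
orientation: [-0.309, 0.548, 0.744, 0.228]
wrist_force: [1.5, -0.3, -0.6]
finger_gap: 0.0848
grip_force: 0.0
```

```bash
python3 - <<'E'
from fin import *
s,p,R=cur(); print(p,s["wrist_force"],s["finger_gap"])
t=[]
for n,x,y in(("scene",310,180),("side",205,220)):
    im=imaging.read_camera(n); cv2.imwrite(f"raw_{n}7.png",im[:,:,::-1]); t.append(cv2.resize(im[y:y+100,x:x+66],(396,600),interpolation=cv2.INTER_CUBIC))
    a=cv2.imread(f"raw_{n}0.png");g=lambda m:cv2.inRange(m,(0,90,0),(90,255,90))
cv2.imwrite("pics/s7.png",np.hstack(t)[:,:,::-1])
E
```

```text
[0.4805 0.1387 0.2002] [ 1.5117 -0.3345 -0.6398] 0.0847847702130877
```

View pics/s7.png

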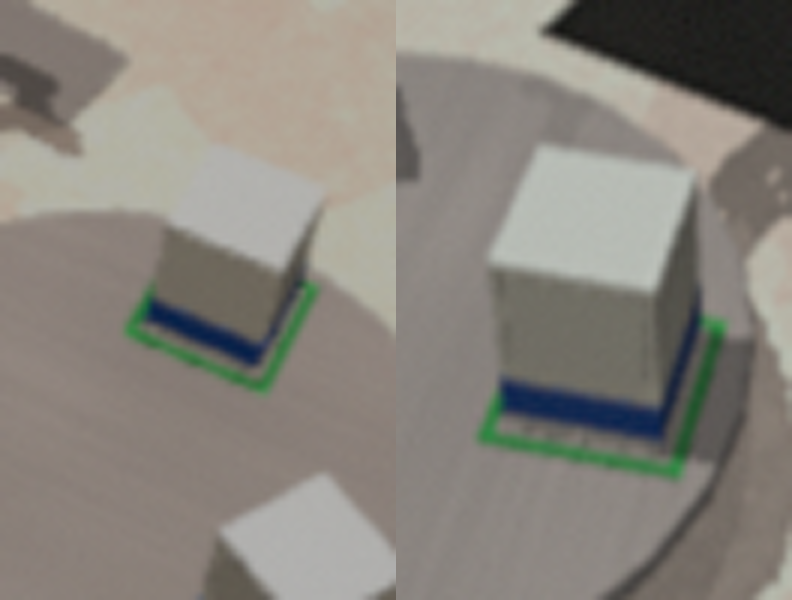

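```bash
python3 - <<'E'
from meas import *
S={"scene":[(212,143),(327,193),(277,273),(165,225)],"side":[(144,143),(299,170),(256,293),(92,262)]}
print(tri({n:px(n,S[n]).mean(0) for n in S})); face(S,.14)
E
```

```text
(array([0.4483, 0.2403, 0.1377]), array([-0.0474, -0.1154, -0.057 ,  0.0697]))
scene [0.4499 0.2412] sides [0.057  0.0547 0.0539 0.0559] ang [16.0778 14.8702 17.3737 18.0861]
side [0.4475 0.2411] sides [0.0551 0.0571 0.0551 0.057 ] ang [16.7588 18.2247 16.6644 18.2395]
```

```bash
python3 -c "
from workcell import env; print(env.hand_in())"
```

```text
the job is handed in; nothing more can be done
None
```

I turned the blue-banded tub over, set it mouth down inside the green square, backed the arm off and handed the job in at about 16.6 s; the camera check put it 1–2 mm off centre and about 1° off square, with no visible turn of the stand.

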